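# Open the wide incubator, whose lid may be locked

### The job

Slide the lid of the wider of the two bench incubators fully open, so that the dishes in it can be taken out. The throw-over lever at its far end may be locking the lid, and only trying the lid tells: if it will not slide, throw the lever over to its other side and slide the lid open. Leave the narrow incubator shut.

Things in the scene. Friction and masses are not known exactly. Their poses are not given: they have to be found in the camera images.
- wide_knob (a point): Centre of the black round upright knob, 24 mm across, 38 mm tall, on the wide incubator's lid (114 mm long). The point is 22 mm above the lid's top and 93 mm above the table. x axis: the way the lid slides open, roughly away from the robot; z up. Shut, the knob is in the half nearer the robot.
- wide_ball (a point): Centre of the 20 mm black ball on the wide incubator's lever, an 8 mm steel rod pivoted 80 mm above the table and 63 mm below the ball. It leans 0.5 rad left or right (ball 30 mm off the middle line through the knob, 163 mm beyond the shut lid's knob along x). Under 2 N at the ball throws it; once past upright it falls to its other stop. Which side locks the lid differs from case to case.
- wide_lid (a joint): How far the lid of the wide incubator (fixed low white box, 236 mm long, 170 mm wide, 65 mm high, lid on top) is open, in m: 0 shut, 0.090 fully open at its stop. It slides with about 2 N of friction and stays where it is left; locked, it has about 4 mm of play and then stops dead.
- narrow_lid (a joint): The same for the narrow incubator (110 mm wide, otherwise built alike), in m; it is shut at 0 and is to stay shut.

How it is judged:
At the end, for the whole second after the job is handed in: The wide incubator's lid is open to within 12 mm of its stop (more than 78 of 90 mm) and the narrow incubator's lid is shut (less than 12 mm open) (value of joint wide_lid above 0.078 m and value of joint narrow_lid below 0.012 m); the robot touches nothing.
It fails at once if the narrow incubator's lid is slid open by more than 12 mm (value of joint narrow_lid above 0.012 m).
It also fails if it takes over 48 s, if anything falls off the work surface, if the arm or the gripper's body presses on something with over 40 N, if the wrist force passes 120 N, or if a joint passes its speed limit or range.

### The arm

A 6-joint arm with a two-finger parallel gripper is mounted at the origin on a cart in front of the work surface, level with it; the furniture and walls round the work are solid. World frame = base frame: x ahead of the robot, y to its left, z up, the work surface at z = 0. Lengths are in m, angles in rad, forces in N, time in s.
With the tool pointing down it reaches from about 0.375 to 0.975 m from the base axis. Payload 3.8 kg.
Tool frame: the origin (TCP) lies at the very end of the fingers, on their centre line; the grasp point (between the pads) lies 19 mm behind it; z points along the fingers, y is the line along which they close (so a half turn about z gives the same grasp; the last joint's range is limited). The gripper opens to 85 mm and grips with 20 to 120 N. Pads are 22 mm wide; open, the fingers measure 114 mm over their backs; the gripper's body (76 mm by 85 mm) begins 54 mm behind the grasp point. The pads swing forward as they close: fully open they stand 13 mm farther back than shut.
Start: joints at [-1.31, 0.264, 1.604, -0, 1.274, -0.037], TCP at [0.198, -0.645, 0.231] pointing down, gripper open.
Joint ranges: [-2.63, 2.63], [-0.94, 2.18], [0.31, 2.57], [-1.31, 4.45], [0, 2.66], [-2.55, 2.55]. Speed limits (rad/s): [2.57, 2.57, 3.14, 3.14, 3.14, 3.14].

### API

Orientations are given as a rotation vector (axis times angle).
In Python, from workcell import * gives the robot as it stands.
- The arm moves only by the shell command python3 -m crank 'ROWS' [OPENING] [FORCE]. ROWS is JSON, a list that holds one entry, the list of rows, each a list of 6 numbers: the shift along the tool's x, y, z in cm, then the turn, a rotation vector about the tool's x, y, z in rad. In form: [[[dx, dy, dz, ax, ay, az], ...]]. A call has 1 to 8 rows; each row shifts and turns the commanded pose from where the row before left it, along the tool's axes as they then stand; what a row does not reach is not made up. A row lasts 1/12 s, in which the tool goes at most 41.7 mm and 7.16 degrees, less where a joint would pass 70% of its speed; a pose out of reach is approached as far as the arm can. A call with a gripper value outside its range is refused whole. OPENING is the finger opening in cm, from 0 to 8.54, set as the call begins (- or left out, the last holds). The fingers move at their own pace and stop on an object; FORCE is the grip in N (left out, the last holds). Time passes only in rows, so rows that do not move let the fingers close. It gives the time, the measured TCP pose, the force, the opening and the grip force at its end, in the units of the state.
- read_state(): the state, without advancing time (a new reading comes with each control period).
- read_camera(name): name is "side" or "top"; returns the picture (400x640x3 uint8, blue, green, red); there is no depth.
- camera_model(name): a dict with "camera_matrix" (3x3 intrinsics, pixels), "k1" (the pictures are not rectified: a ray, as slopes to the right and down, at radius r is drawn at 1 + k1 r^2 times it, then the intrinsics apply), "R" (3x3) and "t" (3): a world point X has camera coordinates R X + t. Camera axes: x right, y down, z forward; pixel columns grow to the right and rows downward; lengths in m; the calibration is good to about 2 mm. A picture is of the moment at which its call begins. camera_model takes no time and is no camera call.
- finish_job(): hands the job in; it is judged then, once.
The state is a dict: "time": time; "q": joint angles; "joint_vel": joint speeds; "joint_torque": joint torques, N m; "tool_pos": TCP position; "tcp_rot": TCP orientation; "wrist_force": force on the tool from outside, world axes, zero at the start; "torque": the same for the moment, N m; "width": opening from 0.0 (shut) to 1.0 (fully open); "grip_force": force on a finger pad.
Only numpy, scipy, OpenCV 4.12 (cv2) and the standard library are available. Lean on these libraries where they do the work, as an engineer would, in place of code of your own. Each camera call takes 0.05 s, during which the arm holds its last target. There are 200 camera calls.

## Working session

There is one attempt and no reset: what is moved stays moved. The work goes in short steps, Python scripts to look and compute and a shell command to move; the robot and the scene stay as the last step left them, time stands still between calls to the robot, and variables do not carry over. Pictures are saved under pics/ and viewed, at most 10 in all, crops included, and the job is handed in when it is done.

```bash
ls; mkdir -p pics
python3 - <<'E'
from workcell import *
import cv2
for n in("top","side"):
    cv2.imwrite(f"pics/{n}0.png",read_camera(n)); m=camera_model(n); print(n,m)
s=read_state();print({k:s[k] for k in("time","tool_pos","tcp_rot","width","wrist_force")})
E
```

```text
pics
top {'camera_matrix': array([[482.83741307,   0.        , 318.24576613],
       [  0.        , 482.83741307, 198.67872972],
       [  0.        ,   0.        ,   1.        ]]), 'k1': -0.12310789595888294, 'R': array([[-0.02513588, -0.99962438, -0.01092157],
       [-0.9968466 ,  0.02588559, -0.07501199],
       [ 0.07526652,  0.00900164, -0.99712282]]), 't': array([0.01592133, 0.58101272, 1.02858383])}
side {'camera_matrix': array([[387.87058899,   0.        , 321.19267584],
       [  0.        , 387.87058899, 200.88067195],
       [  0.        ,   0.        ,   1.        ]]), 'k1': -0.09637187938046955, 'R': array([[ 0.82824999, -0.56023348,  0.011849  ],
       [-0.24479125, -0.38075896, -0.89168372],
       [ 0.50406268,  0.7356365 , -0.45250386]]), 't': array([-0.46189517,  0.28229405,  0.63865858])}
{'time': 0.1, 'tool_pos': array([ 0.19788041, -0.64465705,  0.23006268]), 'tcp_rot': array([-3.10484074e+00, -4.65705665e-01,  3.28132723e-04]), 'width': 0.9980785748232648, 'wrist_force': array([ 0.8063381 , -0.46910165,  0.27567966])}
```

View pics/top0.png

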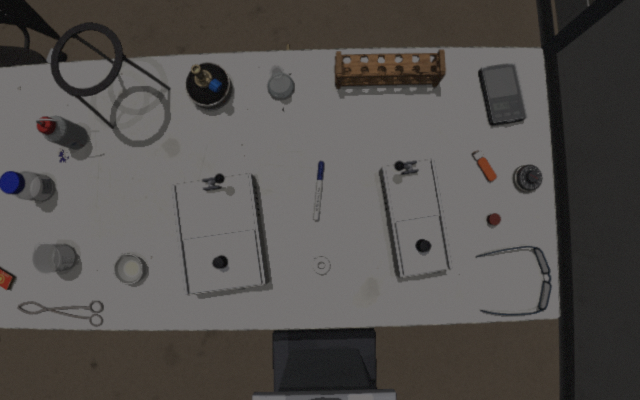

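View pics/side0.png

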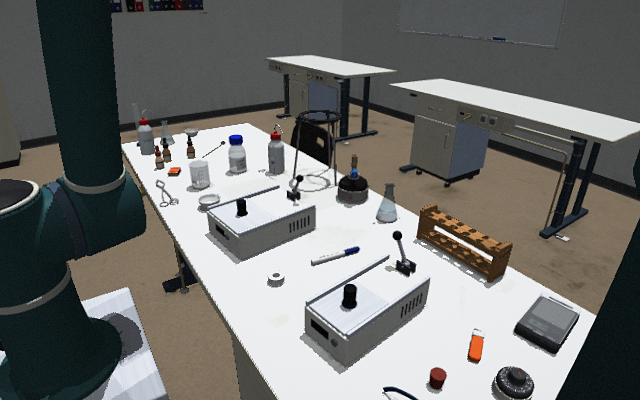

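The top view shows the wide incubator at left (columns 178–265), with its knob near (220,262) and lever ball near (219,178). The narrow one has its knob near (423,246) and ball near (400,166). Next I cast rays.

```bash
cat > h.py <<'E'
from workcell import *
import cv2, numpy as np
def ray(n,uv):
    m=camera_model(n);K=m["camera_matrix"]
    p=cv2.undistortPoints(np.array([[uv]],float),K,np.array([m["k1"],0,0,0]))[0,0] 
    return -m["R"].T@m["t"], m["R"].T@np.array([p[0],p[1],1])
def onz(n,uv,z):
    c,d=ray(n,uv); return c+d*(z-c[2])/d[2]
def tri(a,b):
    (c1,d1),(c2,d2)=ray("top",a),ray("side",b)
    s=np.linalg.lstsq(np.c_[d1,-d2],c2-c1,rcond=None)[0]
    p,q=c1+s[0]*d1,c2+s[1]*d2
    return (p+q)/2,np.linalg.norm(p-q)
def blob(img,uv,r=14,th=50):
    x,y=uv; c=img[y-r:y+r,x-r:x+r].max(2)
    n,l,st,ce=cv2.connectedComponentsWithStats((c<th).astype(np.uint8))
    i=1+np.argmax(st[1:,4]); return ce[i]+[x-r,y-r],st[i]
E
python3 - <<'E'
from h import *
t=cv2.imread("pics/top0.png");s=cv2.imread("pics/side0.png")
P={}
for k,a,b,z in(("wk",(220,262),(241,208),.095),("wb",(219,178),(298,180),.135),("nk",(423,246),(349,296),.095),("nb",(400,166),(397,236),.135)):
    u,su=blob(t,a);v,sv=blob(s,b,12)
    P[k]=onz("top",u,z); print(k,u,su,v,sv,P[k],*tri(u,v))
for a,b in(("wk","wb"),("nk","nb")):
    d=P[b]-P[a];print(np.hypot(*d[:2]),np.arctan2(d[1],d[0]))
# lid edges on wide box (z~.07)
for uv in((177,183),(252,175),(265,285),(189,293)):print(uv,onz("top",uv,.068))
vis=np.hstack([cv2.resize(t[160:300,170:275],None,fx=4,fy=4,interpolation=cv2.INTER_CUBIC)])
vis=cv2.convertScaleAbs(vis,alpha=1.6)
sd=cv2.resize(s[165:260,200:325],None,fx=3,fy=3,interpolation=cv2.INTER_CUBIC)
o=np.zeros((560,800,3),np.uint8);o[:,:420]=vis;o[:285,420:795]=sd
cv2.imwrite("pics/c1.png",o)
E
```

```text
wk [220.02797203 261.86713287] [  7   8  15  12 143] [241.26056338 207.17605634] [  8   3  11  17 142] [0.45270599 0.20229793 0.095     ] [0.45156032 0.20431199 0.08746047] 0.0016915848434876158
wb [218.         178.86585366] [ 7 10 12 12 82] [299.         178.91891892] [10  8  7 10 37] [0.61677492 0.19572278 0.135     ] [0.61752032 0.19709643 0.12876505] 4.5270914888010706e-05
nk [422.63013699 245.5       ] [  7   7  15  13 146] [349.20071685 296.03942652] [  5   0  14  24 279] [ 0.47549714 -0.20784602  0.095     ] [ 0.47507147 -0.20956427  0.08596682] 0.000440573018454717
nb [401.82524272 167.23300971] [  9  10  19  13 103] [397.01666667 235.41666667] [ 8  8  9  8 60] [ 0.63008055 -0.164846    0.135     ] [ 0.62920815 -0.1640282   0.13642405] 0.0017437743606633937
0.1642006300974662 -0.040054090658598336
0.16045259116138835 0.27130824740381043
(177, 183) [0.61874845 0.29846342 0.068     ]
(252, 175) [0.63111886 0.13823967 0.068     ]
(265, 285) [0.40182014 0.1151271  0.068     ]
(189, 293) [0.38764855 0.27493714 0.068     ]
```

View pics/c1.png

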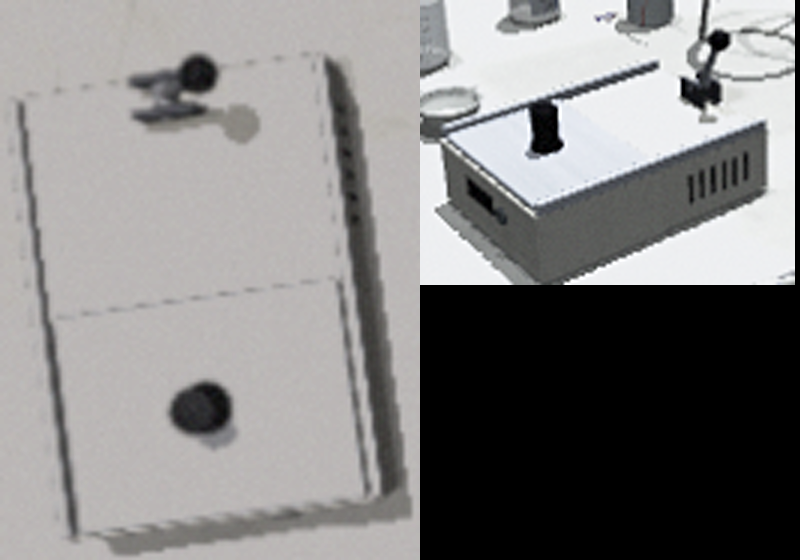

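The ball leans right. The box edges and the knob–ball line give a yaw of about 0.11, and the knob is at about (0.452, 0.203). The ball sits 164 mm from the knob at about z 0.13, which fits the given sizes. Setting out, by way of (0.48, -0.22).

```bash
python3 -m crank '[[[2.8,-2.3,0,0,0,0],[2.8,-2.3,0,0,0,0],[2.8,-2.3,0,0,0,0],[2.8,-2.3,0,0,0,0],[2.8,-2.3,0,0,0,0],[2.8,-2.3,0,0,0,0],[2.8,-2.3,0,0,0,0],[2.8,-2.3,0,0,0,0]]]' 8.5 20; python3 -m crank '[[[2.8,-2.3,0,0,0,0],[2.8,-2.3,0,0,0,0],[2.8,-2.3,0,0,0,0],[2.8,-2.3,0,0,0,0],[2.8,-2.3,0,0,0,0],[2.8,-2.3,0,0,0,0],[0,0,0,0,0,0.095],[0,0,0,0,0,0.095]]]'
```

```text
time: 0.77
tool_pos: [0.3586, -0.4018, 0.2308]
tcp_rot: [-3.106, -0.465, 0.001]
wrist_force: [0.6, 0.9, -0.5]
width: 0.999
grip_force: 0.0
time: 1.43
tool_pos: [0.4791, -0.2201, 0.2307]
tcp_rot: [-3.136, -0.169, 0.001]
wrist_force: [-0.4, -1.0, -0.7]
width: 0.996
grip_force: 0.0
```

```bash
python3 -m crank '[[[0.16,-3.53,0,0,0,0],[0.16,-3.53,0,0,0,0],[0.16,-3.53,0,0,0,0],[0.16,-3.53,0,0,0,0],[0.16,-3.53,0,0,0,0],[0.16,-3.53,0,0,0,0],[0.16,-3.53,0,0,0,0],[0.16,-3.53,0,0,0,0]]]'; python3 -m crank '[[[0.16,-3.53,0,0,0,0],[0.16,-3.53,0,0,0,0],[0.16,-3.53,0,0,0,0],[0.16,-3.53,0,0,0,0],[0,0,2.5,0,0,0],[0,0,2.5,0,0,0],[0,0,2.5,0,0,0],[0,0,0,0,0,0]]]'
python3 - <<'E'
from h import *
a=read_camera("side");b=read_camera("top")
o=np.zeros((600,800,3),np.uint8)
o[:300,:450]=cv2.resize(a[120:270,160:385],None,fx=2,fy=2);o[300:,:450]=cv2.resize(b[150:300,120:345],None,fx=2,fy=2)
cv2.imwrite("pics/c2.png",o)
E
```

```text
time: 2.1
tool_pos: [0.4599, 0.0613, 0.231]
tcp_rot: [-3.137, -0.169, 0.0]
wrist_force: [1.0, -0.1, -0.1]
width: 0.995
grip_force: 0.0
time: 2.77
tool_pos: [0.4474, 0.1996, 0.1506]
tcp_rot: [3.134, 0.171, -0.016]
wrist_force: [-1.6, -0.0, -0.7]
width: 1.0
grip_force: 0.0
```

View pics/c2.png

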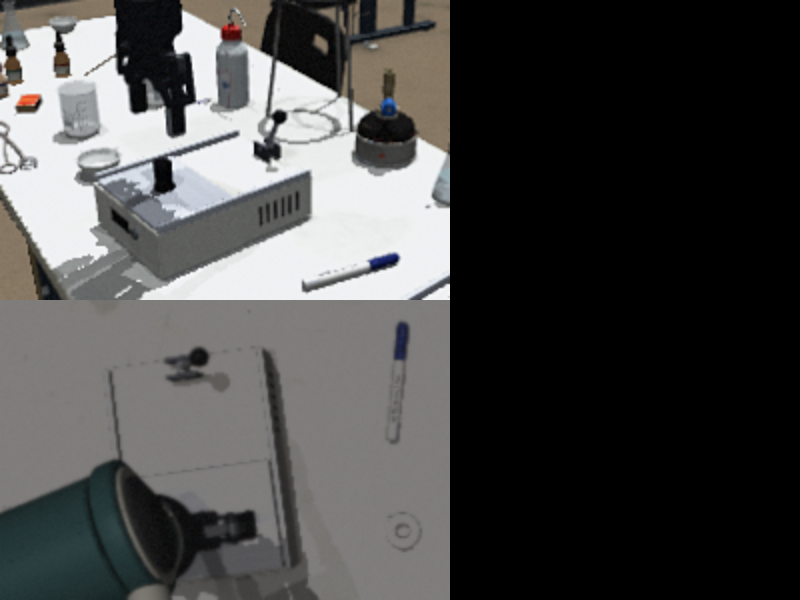

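The side view shows the open fingers above and astride the knob, with the lever and the lid clear. Descending and gripping.

```bash
python3 -m crank '[[[0.45,-0.35,1,0,0,0],[0,0,2,0,0,0],[0,0,2,0,0,0],[0,0,1.5,0,0,0],[0,0,0.5,0,0,0],[0,0,0,0,0,0]]]'; python3 -m crank '[[[0,0,0,0,0,0],[0,0,0,0,0,0],[0,0,0,0,0,0],[0,0,0,0,0,0],[0,0,0,0,0,0],[0,0,0,0,0,0],[0,0,0,0,0,0],[0,0,0,0,0,0]]]' 0 20
```

```text
time: 3.37
tool_pos: [0.456, 0.2046, 0.0859]
tcp_rot: [3.137, 0.168, -0.001]
wrist_force: [-0.3, 0.6, 0.7]
width: 0.995
grip_force: 0.0
time: 4.03
tool_pos: [0.4565, 0.2049, 0.0872]
tcp_rot: [-3.137, -0.169, -0.002]
wrist_force: [-1.0, 0.0, 4.5]
width: 0.26
grip_force: 19.7
```

Gripped on the knob: the opening is about 22 mm at 20 N. Trying the lid.

```bash
python3 -m crank '[[[0.3,0,0,0,0,0],[0.3,0,0,0,0,0],[0.3,0,0,0,0,0],[0.3,0,0,0,0,0],[0,0,0,0,0,0]]]'
```

```text
time: 4.45
tool_pos: [0.4688, 0.2063, 0.0872]
tcp_rot: [-3.137, -0.169, -0.002]
wrist_force: [-1.3, -0.8, 5.9]
width: 0.259
grip_force: 19.9
```

It moved 12 mm with almost no resistance, so the lid isn't locked. Sliding on.

```bash
python3 -m crank '[[[1,0,0,0,0,0],[1,0,0,0,0,0],[1,0,0,0,0,0],[1,0,0,0,0,0],[1,0,0,0,0,0],[1,0,0,0,0,0],[0.5,0,0,0,0,0],[0,0,0,0,0,0]]]'; python3 -m crank '[[[0.3,0,0,0,0,0],[0.3,0,0,0,0,0],[0.3,0,0,0,0,0],[0.3,0,0,0,0,0],[0,0,0,0,0,0]]]'
```

```text
time: 5.12
tool_pos: [0.5344, 0.2139, 0.0872]
tcp_rot: [-3.136, -0.169, -0.005]
wrist_force: [1.3, 1.7, 4.1]
width: 0.265
grip_force: 20.2
time: 5.53
tool_pos: [0.5449, 0.2151, 0.0872]
tcp_rot: [-3.136, -0.169, -0.002]
wrist_force: [-0.3, 1.6, 6.0]
width: 0.264
grip_force: 20.3
```

```bash
python3 -m crank '[[[0.2,0,0,0,0,0],[0.2,0,0,0,0,0],[0,0,0,0,0,0]]]'; python3 -m crank '[[[0,0,0,0,0,0],[0,0,0,0,0,0],[0,0,0,0,0,0],[0,0,0,0,0,0],[0,0,0,0,0,0]]]' 8.5; python3 -m crank '[[[0,0,-1.5,0,0,0],[0,0,-3,0,0,0],[0,0,-3.5,0,0,0],[0,0,-3.5,0,0,0],[-3,-1,-1,0,0,0],[-3,-1,0,0,0,0],[-3,-1,0,0,0,0],[0,0,0,0,0,0]]]'
python3 - <<'E'
from h import *
a=read_camera("side");b=read_camera("top")
o=np.zeros((600,450,3),np.uint8)
o[:300]=cv2.resize(a[120:270,160:385],None,fx=2,fy=2);o[300:]=cv2.convertScaleAbs(cv2.resize(b[150:300,120:345],None,fx=2,fy=2),alpha=1.6)
cv2.imwrite("pics/c3.png",o)
E
```

```text
time: 5.78
tool_pos: [0.5459, 0.2152, 0.0871]
tcp_rot: [-3.137, -0.169, 0.008]
wrist_force: [-10.1, 1.4, 12.5]
width: 0.268
grip_force: 20.8
time: 6.2
tool_pos: [0.5481, 0.2145, 0.0858]
tcp_rot: [3.137, 0.169, -0.001]
wrist_force: [0.5, -0.2, 0.3]
width: 0.951
grip_force: 0.0
time: 6.87
tool_pos: [0.4509, 0.2352, 0.2109]
tcp_rot: [-3.137, -0.172, 0.006]
wrist_force: [-0.5, 0.0, -0.6]
width: 0.992
grip_force: 0.0
```

View pics/c3.png

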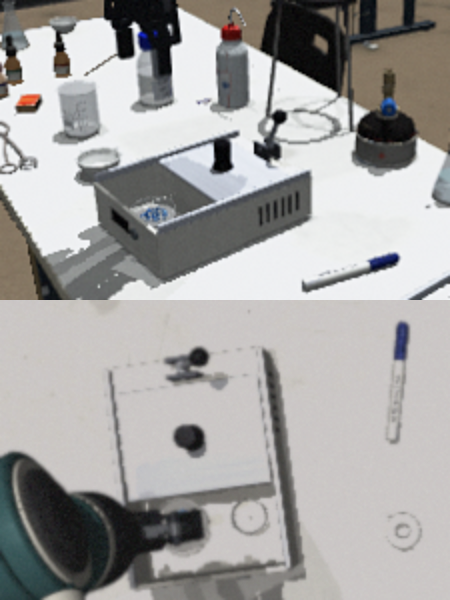

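The lid is open with dishes showing. The knob is now at about (214,218) in the top view, roughly 43 px on from its shut position, or about 90 mm. I felt the stop at 10 N, and the gripper is clear.

Run:
```python
from h import *
u,_=blob(read_camera("top"),(214,218));p=onz("top",u,.095);print(p,np.hypot(*(p-[.4527,.2023,.095])[:2]))
print(finish_job())
```

```text
[0.54051904 0.21237459 0.095     ] 0.08839502910030524
the job is handed in; nothing more can be done
None
```

The wide incubator's lid is fully open: the camera puts its travel at about 88 mm, and I felt the stop. It wasn't locked, so I left the lever alone; the narrow incubator wasn't touched, and the job is handed in.

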